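# Fit the toothed bowl on the bead spinner

### The job

Fit the turquoise bowl, the one whose hub has a toothed bore, onto the toothed shaft of the bead spinner's drive unit: line up the teeth, then push it down, rocking it a little to and fro, until the teeth mesh and it sits level, fully home on the flange. Keep hold of it until the teeth have meshed, do not just drop it on, then let go. Leave the coral bowl with the smooth bore where it is.

Things in the scene. Friction and masses are not known exactly. Their poses are not given: they have to be found in the camera images.
- bowl_hub (a point): Turquoise bowl to fit: 132 mm wide rim, 30 mm high, 0.25 kg. Hexagonal hub in its middle, 52 mm across flats, top 72 mm above the underside; through bore with 6 brass teeth, one behind each flat, 4.5 mm wide, tips 15 mm from the axis. Point: on the axis 52 mm above the underside, the height to grip the hub across two flats from above. z up, x through the middle of a flat.
- flange (a point): Seat on the fixed drive unit (white box 130 x 130 x 40 mm, 80 mm flange disc on top): flange centre, 46 mm above the table, where the bowl's underside rests. Steel shaft: core 24 mm thick, 6 teeth 38 mm over tips, to 29 mm above; tapered nose to 44 mm. Does not turn. z up, x through a gap between teeth: meshes if the bowl's x agrees, give or take multiples of 60 degrees, to 10 degrees and 3 mm.
- plain_hub (a point): The wrong bowl, to be left alone: same size and shape but coral red, its hub with a smooth round white bore 30 mm wide that does not go over the shaft's teeth. Point: on the hub's axis 52 mm above its underside.
Mind the look-alikes: they are no part of the job. What is shaped like the part that bears flange but blue is not meant.

How it is judged:
By the outcome, as a careful person would: the job done as asked, in the order asked, and still so for the second after the job is handed in, with the robot touching nothing.
It also fails if it takes over 42 s, if anything falls off the work surface, if the arm or the gripper's body presses on something with over 40 N, if the wrist force passes 120 N, or if a joint passes its speed limit or range.

### The arm

A 6-joint arm with a two-finger parallel gripper is mounted at the origin on the work surface. World frame = base frame: x ahead of the robot, y to its left, z up, the work surface at z = 0. Lengths are in m, angles in degrees, forces in N, time in s.
With the tool pointing down it reaches from about 0.25 to 0.725 m from the base axis. Payload 4 kg.
Tool frame: the origin (TCP) lies on the front face of the gripper's body, between the roots of the fingers; the fingertips stand 73 mm ahead of it and the grasp point (between the pads) lies 54 mm ahead of it; z points along the fingers, y is the direction in which the jaws open and shut (so a half turn about z gives the same grasp; the last joint's range is limited). The gripper opens to 85 mm and grips with 20 to 120 N. Pads are 22 mm wide; open, the fingers measure 114 mm over their backs; the gripper's body (76 mm by 85 mm) begins 54 mm behind the grasp point. The pads swing forward as they close: fully open they stand 13 mm farther back than shut.
Start: joints at [-74.255, 13.785, 0.286, 76.501, 0, 90], TCP at [0.136, -0.481, 0.304] pointing down, gripper open.
Joint ranges: [-155.79, 155.79], [-60.16, 107.12], [-62.33, 73.08], [-114, 123.19], [-81.49, 82.49], [-180, 180]. Speed limits (degrees/s): [159.86, 159.86, 180, 180, 180, 180].

### API

Orientations are given as [roll, pitch, yaw] about the fixed x, y, z axes, in that order (R = Rz(yaw) Ry(pitch) Rx(roll)).
In Python, from bench import env, cams, nets gives the robot as it stands. The module is installed in compiled form; this text tells all that it offers.
- The arm moves only by the shell command python3 -m jog 'ROWS' [FORCE]. ROWS is JSON, a list of rows, each a list of 5 numbers: the shift along the tool's x, y, z in cm, then the turn about the tool's z in rad, then the closure, from 0 (fully open) to 1 (shut). In form: [[tx, ty, tz, twist, grip], ...]. A call has 1 to 8 rows; each row shifts and turns the commanded pose from where the row before left it, along the tool's axes as they then stand; what a row does not reach is not made up. A row lasts 1/8 s, in which the tool goes at most 62.5 mm and 10.7 degrees, less where a joint would pass 70% of its speed; a pose out of reach is approached as far as the arm can. A call is refused whole if a number of a shift passes 6.25 or a number of a turn 0.188, either way. A call with a gripper value outside its range is refused whole. The fingers move at their own pace and stop on an object; FORCE is the grip in N (left out, the last holds). Time passes only in rows, so rows that do not move let the fingers close. It gives the time, the measured TCP pose, the force and the opening at its end, in the units of the state.
- env.get_obs(): the state, without advancing time (a new reading comes with each control period).
- cams.get_image(name): name is "side" or "top"; returns a dict with "img" (400x640x3 uint8, blue, green, red), "camera_matrix" (3x3 intrinsics, pixels), "pose" (4x4, takes a point from camera to world coordinates). Camera axes: x right, y up, looking along -z (the intrinsics and any distortion apply to the point x, -y, -z); pixel columns grow to the right and rows downward; lengths in m; the calibration is good to about 2 mm. A picture is of the moment at which its call begins. There is no depth.
- env.hand_in(): hands the job in, once; it reports no verdict.
Trained networks look in a picture, given as the dict that the camera call returned (one of the last four; its "shot" number tells which), for a name from the list of things; names that differ only in an ending like _2 or _b are one class to them, and where a whole thing is asked for, a point or a joint stands for the part that bears it (a point fixed in the world has none). Each returns a list of dicts, best first, with "conf" (0 to 1); they miss things now and then, are a little off and sometimes report something else, mostly with a low value. They report only what shows in the picture. A call takes as long as a camera call. They do not tell look-alikes from the thing itself.
- nets.regions_of(picture, name): "region" (400x640 bool, what is visible of it) and "box" ([left, top, right, bottom] in pixels, round what is visible of it).
- nets.place_of(picture, name): "uv" ([column, row] in pixels: a listed point, or the origin of a listed thing).
The state is a dict: "time": time; "joint_pos": joint angles; "joint_velocities": joint speeds; "tau": joint torques, N m; "tool_pos": TCP position; "orientation": TCP orientation; "ft_force": force on the tool from outside, world axes, zero at the start; "torque": the same for the moment, N m; "grip_width": finger opening in m.
Only numpy, scipy, OpenCV 4.12 (cv2) and the standard library are available. Lean on these libraries where they do the work, as an engineer would, in place of code of your own. Each camera call takes 0.05 s, during which the arm holds its last target.

## Working session

There is one attempt and no reset: what is moved stays moved. The work goes in short steps, Python scripts to look and compute and a shell command to move; the robot and the scene stay as the last step left them, time stands still between calls to the robot, and variables do not carry over. Pictures are saved under pics/ and viewed, and the job is handed in when it is done.

```bash
mkdir -p pics; cat > h.py <<'E'
from bench import env,cams,nets
import numpy as np,cv2
def ray(p,uv):
    K=p["camera_matrix"];T=p["pose"];d=np.linalg.inv(K)@[uv[0],uv[1],1.]
    return T[:3,3],T[:3,:3]@np.array([d[0],-d[1],-d[2]])
def atz(p,uv,z):
    o,d=ray(p,uv);return o+d*(z-o[2])/d[2]
def proj(p,X):
    T=p["pose"];c=T[:3,:3].T@(np.array(X)-T[:3,3]);q=p["camera_matrix"]@[c[0],-c[1],-c[2]];return q[:2]/q[2]
E
python3 - <<'E'
from h import *
np.set_printoptions(precision=4,suppress=True)
for c in("top","side"):
    p=cams.get_image(c);cv2.imwrite(f"pics/{c}0.png",p["img"]);print(c,[k for k in p],p["pose"][:3,3])
    for n,z in(("bowl_hub",.052),("flange",.046),("plain_hub",.052)):
        for r in nets.place_of(p,n): print(n,r["conf"],np.array(r["uv"]),atz(p,r["uv"],z))
print(env.get_obs())
E
```

```text
top ['img', 'camera_matrix', 'pose', 'shot'] [ 0.2825 -0.0494  1.1437]
bowl_hub 0.77 [388.7 182.7] [ 0.5113 -0.226   0.052 ]
flange 0.8 [321.8 164.7] [ 0.5619 -0.0424  0.046 ]
flange 0.69 [343.5 242.8] [ 0.3466 -0.1028  0.046 ]
flange 0.61 [427.8 256.6] [ 0.312  -0.3279  0.046 ]
flange 0.58 [457.9 148.2] [ 0.6125 -0.4218  0.046 ]
plain_hub 0.98 [220.1 209. ] [0.4344 0.2322 0.052 ]
side ['img', 'camera_matrix', 'pose', 'shot'] [0.2935 0.6271 0.5407]
bowl_hub 0.95 [317.  166.4] [ 0.5141 -0.241   0.052 ]
flange 0.91 [369.2 202.5] [ 0.3561 -0.1074  0.046 ]
flange 0.88 [394.1 163.2] [ 0.3136 -0.3143  0.046 ]
flange 0.84 [300.5 136.6] [ 0.6142 -0.4306  0.046 ]
flange 0.73 [279.3 206. ] [ 0.5567 -0.0485  0.046 ]
plain_hub 0.67 [296.1 308. ] [0.4331 0.2335 0.052 ]
{'time': 0.4, 'joint_pos': array([-74.2553,  13.7933,   0.2741,  76.5011,   0.0012,  90.0008]), 'joint_velocities': array([-0.0138, -0.0879,  0.1218,  0.0283,  0.0054, -0.0754]), 'tau': array([  0.    , -37.1781,  25.2331,   0.0053,   0.    ,  -0.    ]), 'tool_pos': array([ 0.1357, -0.4812,  0.3038]), 'orientation': array([-179.9797,   -0.0012,   15.7439]), 'ft_force': array([0.0957, 0.0936, 0.155 ]), 'torque': array([0.0188, 0.0085, 0.0322]), 'grip_width': 0.0853432265645057}
```

View pics/top0.png

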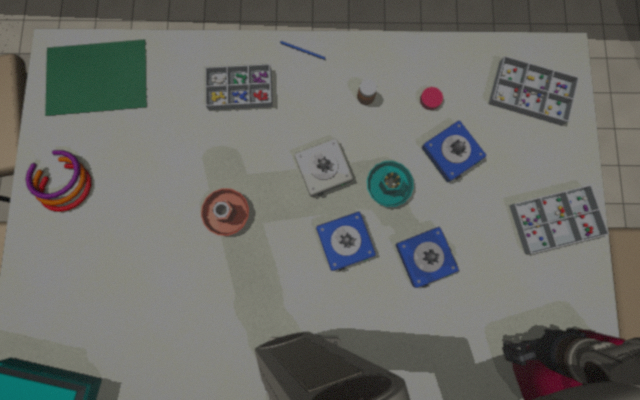

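View pics/side0.png

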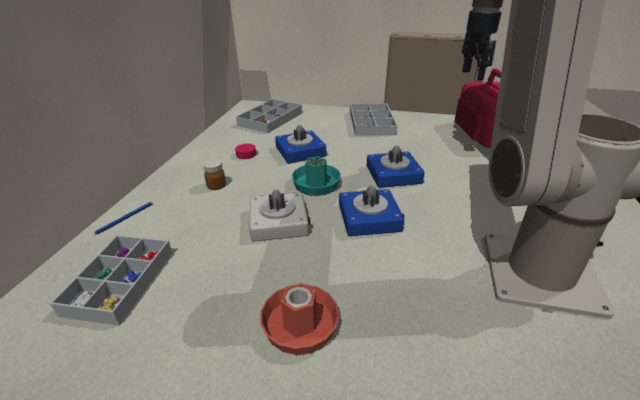

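```bash
python3 - <<'E'
from h import *
a=cv2.imread("pics/top0.png");s=cv2.imread("pics/side0.png")
def cr(im,x,y,w,h,k): return cv2.resize(im[y:y+h,x:x+w],None,fx=k,fy=k,interpolation=cv2.INTER_CUBIC)
cv2.imwrite("pics/c1.png",np.hstack([cr(a,290,130,66,66,6),cr(a,358,150,66,66,6)]))
cv2.imwrite("pics/c2.png",np.hstack([cr(s,245,175,66,70,6),cr(s,285,145,66,70,6)]))
p=cams.get_image("top");print(p["camera_matrix"],p["pose"])
for n in("bowl_hub","flange"):
  for r in nets.regions_of(p,n): print(n,r["conf"],r["box"],np.argwhere(r["region"])[:,::-1].mean(0))
E
```

```text
[[406.78442632   0.         322.18697301]
 [  0.         406.78442632 198.72751861]
 [  0.           0.           1.        ]] [[ 0.00955001  0.98624368 -0.16502179  0.28245666]
 [-0.99994995  0.00892693 -0.004517   -0.04937589]
 [-0.00298172  0.16505667  0.98627958  1.14373142]
 [ 0.          0.          0.          1.        ]]
bowl_hub 0.96 [365.4, 160.1, 414.4, 207.3] [390.0597987  182.81290705]
flange 0.98 [318.0, 214.8, 377.8, 270.3] [345.81769547 240.82427984]
flange 0.77 [295.8, 138.1, 353.7, 198.7] [323.59200363 166.87323944]
flange 0.71 [423.7, 121.6, 484.9, 179.4] [453.4118186  150.80302336]
flange 0.66 [395.8, 226.6, 461.9, 288.0] [426.78741142 257.33805752]
```

View pics/c1.png

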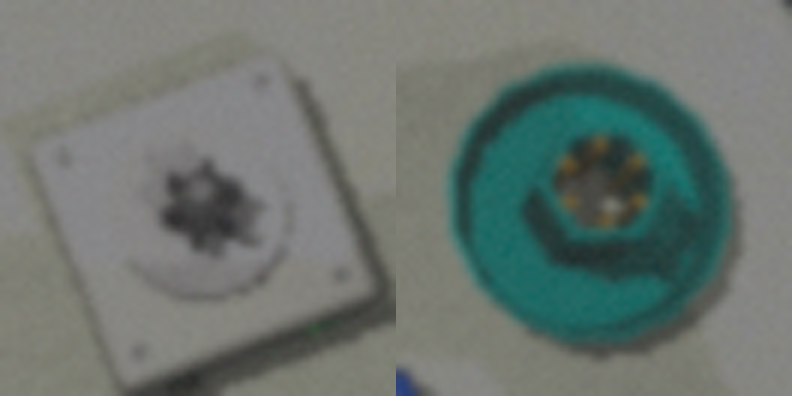

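View pics/c2.png

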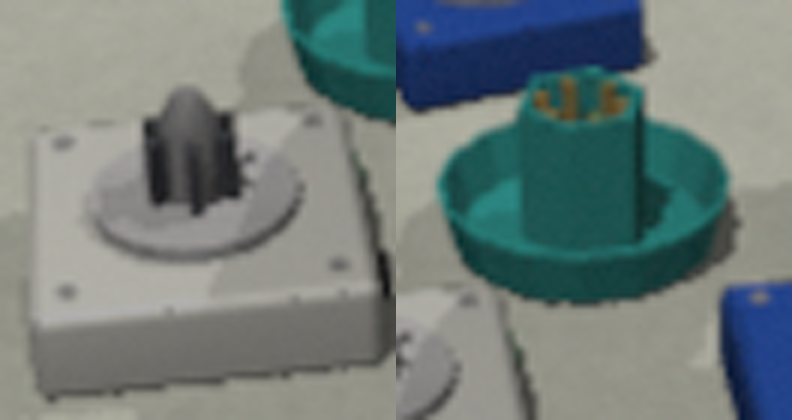

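```bash
python3 - <<'E'
from h import *
import pickle
o={}
for c in("top","side"):
    ps=[cams.get_image(c) for _ in range(8)]
    m=np.mean([p["img"].astype(float) for p in ps],0)
    p=dict(ps[0]);p["img"]=m.astype(np.float32);o[c]=p
pickle.dump(o,open("avg.pkl","wb"))
def cr(im,x,y,w,k):
    g=cv2.resize(im[y:y+w,x:x+w],None,fx=k,fy=k,interpolation=cv2.INTER_CUBIC)
    return np.clip((g-20)*1.5,0,255).astype(np.uint8)
t=o["top"]["img"];s=o["side"]["img"]
cv2.imwrite("pics/d1.png",np.hstack([cr(t,308,148,32,12),cr(t,376,164,32,12)]))
cv2.imwrite("pics/d2.png",np.hstack([cr(s,256,178,40,10),cr(s,297,148,40,10)]))
E
```

```text
(no output)
```

View pics/d1.png

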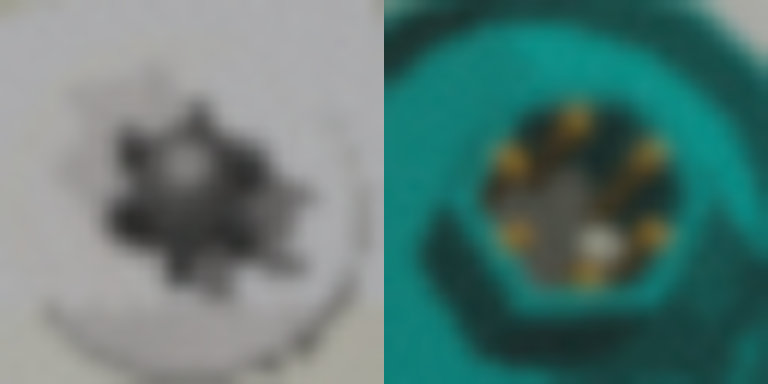

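View pics/d2.png

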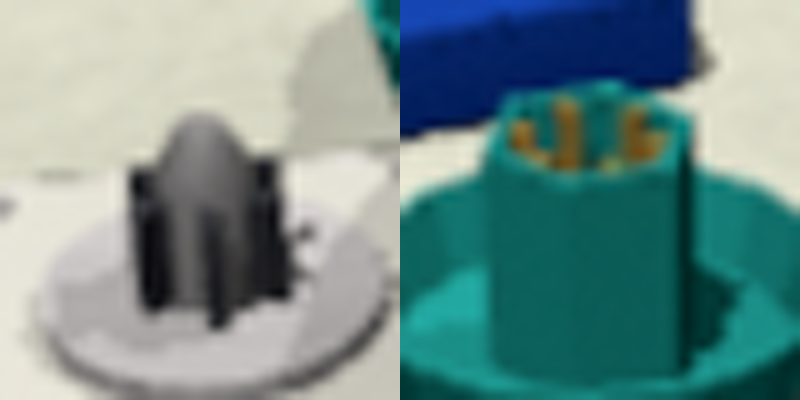

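```bash
cat > fit.py <<'E'
from h import *
import pickle
from scipy.optimize import least_squares
np.set_printoptions(precision=4,suppress=True)
o=pickle.load(open("avg.pkl","rb"))
def px(pts,k,off): return (np.array(pts)+.5)/k-.5+np.array(off)
def fit(p,uv,r,z,x0,fixr=True):
    # yaw free; assign to nearest angle among 6
    best=None
    for y0 in np.radians(range(-30,30,10)):
        def f(q):
            e=[]
            M=np.array([proj(p,[q[0]+r*np.cos(q[2]+i*np.pi/3),q[1]+r*np.sin(q[2]+i*np.pi/3),z]) for i in range(6)])
            for u in uv: e.append((M-u)[np.argmin(((M-u)**2).sum(1))])
            return np.ravel(e)
        s=least_squares(f,[*x0,y0])
        if best is None or s.cost<best.cost: best=s
    return best.x[:2],np.degrees(best.x[2])%60,np.sqrt(best.cost*2/len(uv))
T,S=o["top"],o["side"]
bt=px([(191,118),(128,158),(131,238),(204,272),(271,235),(268,155)],12,(376,164))
bs=px([(122,130),(167,105),(232,112),(260,145),(212,165),(135,157)],10,(297,148))
ft=px([(200,105),(128,143),(118,215),(182,275),(250,240),(260,165)],12,(308,148))
for z in(.072,.068): 
  for r in (.0155,.017): print("bowl",z,r,"top",*fit(T,bt,r,z,(.51,-.23)),"side",*fit(S,bs,r,z,(.51,-.24)))
for z in(.075,): 
  for r in (.017,.019): print("flange",z,r,fit(T,ft,r,z,(.56,-.045)))
print("nose top",atz(T,px([(187,165)],12,(308,148))[0],.09),"side",atz(S,px([(203,116)],10,(256,178))[0],.0895))
# flange base teeth side
fs=px([(155,308),(218,325),(278,298)],10,(256,178))
print("side base",fit(S,fs,.019,.046,(.557,-.048)))
b=px([(28,150),(283,55),(380,290),(128,392)],6,(290,130))
print("box corners",[atz(T,u,.04)[:2] for u in b],np.mean([atz(T,u,.04)[:2] for u in b],0))
E
python3 fit.py
```

```text
bowl 0.072 0.0155 top [ 0.5149 -0.2321] 2.252857793825566 0.9420294933834623 side [ 0.5162 -0.2327] 1.185130207279856 0.9987411755200454
bowl 0.072 0.017 top [ 0.5149 -0.2321] 2.2527204067829487 0.4139211193070977 side [ 0.5162 -0.2328] 1.1836148842930259 0.6132641453339772
bowl 0.068 0.0155 top [ 0.5158 -0.2328] 2.252853446688719 0.9628514417443836 side [ 0.5181 -0.2401] 1.1849656773710975 1.0346304395850159
bowl 0.068 0.017 top [ 0.5158 -0.2328] 2.2527253075822125 0.4349912823901423 side [ 0.5181 -0.2401] 1.1837715016388066 0.6470558828612322
flange 0.075 0.017 (array([ 0.5581, -0.0467]), np.float64(52.250210291088656), np.float64(0.6452001509514333))
flange 0.075 0.019 (array([ 0.5581, -0.0467]), np.float64(52.25024644367745), np.float64(0.5784591387837611))
nose top [ 0.56   -0.0461  0.09  ] side [ 0.5625 -0.0512  0.0895]
side base (array([ 0.5624, -0.0496]), np.float64(50.287875727784325), np.float64(0.8597987148027534))
box corners [array([0.5919, 0.0352]), array([ 0.639 , -0.0838]), array([ 0.5264, -0.129 ]), array([ 0.4775, -0.0132])] [ 0.5587 -0.0477]
```

```bash
python3 -m jog '[[0,0,2,-0.1415,0],[0,0,2,-0.1415,0],[4.5,-0.1,1,0,0],[4.5,-0.1,1,0,0],[4.5,-0.1,1,0,0],[4.5,-0.1,1,0,0],[4.5,-0.1,1,0,0],[4.5,-0.1,1,0,0]]'; python3 -m jog '[[4.5,-0.1,0,0,0],[4.5,-0.1,0,0,0],[4.5,-0.1,0,0,0],[0,0,0,0,0],[0,0,0,0,0]]'; cat > st.py <<'E'
from h import *
np.set_printoptions(precision=4,suppress=True)
import sys
def togo(x,y,z,yaw):
    s=env.get_obs();P=s["tool_pos"];w=np.radians(s["orientation"][2]);d=np.array([x,y,z])-P
    print("tool shift cm",100*np.array([d[0]*np.cos(w)+d[1]*np.sin(w),d[0]*np.sin(w)-d[1]*np.cos(w),-d[2]]),"twist",-np.radians(yaw)+w)
    print({k:s[k] for k in("time","tool_pos","orientation","ft_force","torque","grip_width","joint_pos")})
togo(*map(float,sys.argv[1:]))
E
python3 st.py .5155 -.2325 .104 32
```

```text
time: 2.35
tool_pos: [0.3628, -0.3324, 0.2038]
orientation: [180.0, -0.0, 32.0]
ft_force: [0.2, -0.8, 0.6]
grip_width: 0.0856
time: 2.98
tool_pos: [0.4741, -0.2592, 0.2036]
orientation: [-180.0, 0.1, 32.0]
ft_force: [0.4, -0.2, 0.4]
grip_width: 0.0854
tool shift cm [ 4.9224 -0.0698  9.9633] twist -0.00034485752804658265
{'time': 2.975, 'tool_pos': array([ 0.4741, -0.2592,  0.2036]), 'orientation': array([-179.9635,    0.0517,   31.9802]), 'ft_force': array([ 0.4019, -0.1793,  0.4217]), 'torque': array([ 0.0143,  0.0393, -0.0769]), 'grip_width': 0.08536618895878018, 'joint_pos': array([-28.6504,  21.9514,  -3.713 ,  64.3928,  -0.0271, 119.3694])}
```

```bash
python3 -m jog '[[2.5,-0.04,0,0,0],[2.4,-0.03,0,0,0],[0,0,2.5,0,0],[0,0,2.5,0,0],[0,0,0,0,0]]'; python3 st.py .5155 -.2325 .104 32; python3 - <<'E'
from h import *
for c in("top","side"):
    p=cams.get_image(c); x,y=(330,130) if c=="top" else (250,60)
    cv2.imwrite(f"pics/e_{c}.png",cv2.resize(p["img"][y:y+130,x:x+130],None,fx=4,fy=4,interpolation=cv2.INTER_CUBIC))
E
```

```text
time: 3.6
tool_pos: [0.5142, -0.2323, 0.1519]
orientation: [-179.8, 0.2, 31.9]
ft_force: [-1.2, -0.3, 0.3]
grip_width: 0.0854
tool shift cm [0.0993 0.0911 4.7909] twist -0.0012737193479878117
{'time': 3.6, 'tool_pos': array([ 0.5142, -0.2323,  0.1519]), 'orientation': array([-179.7577,    0.1671,   31.927 ]), 'ft_force': array([-1.1999, -0.2804,  0.3225]), 'torque': array([-0.0137, -0.0002, -0.0133]), 'grip_width': 0.08543913346468227, 'joint_pos': array([-24.3068,  27.3107,  -3.7027,  59.2808,  -0.0042, 123.7665])}
```

View pics/e_side.png

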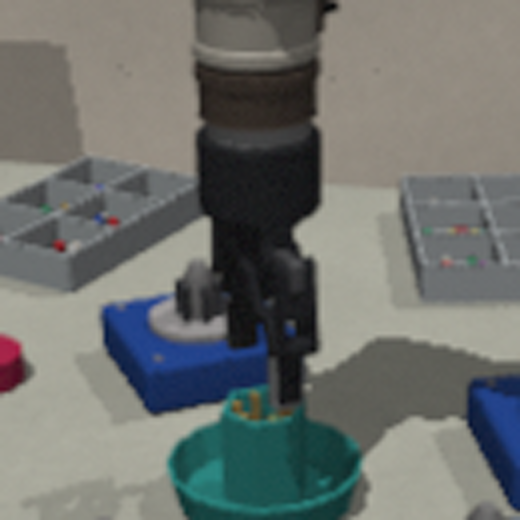

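View pics/e_top.png

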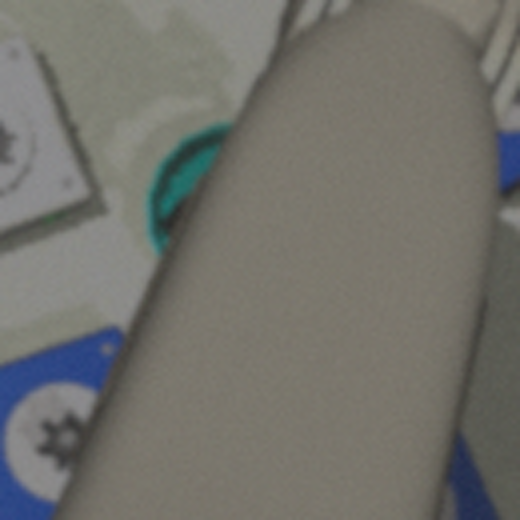

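```bash
python3 -m jog '[[0.1,0.1,1.5,0,0],[0,0,1.5,0,0],[0,0,1.0,0,0],[0,0,0.8,0,0],[0,0,0,0,0]]'; python3 st.py .5155 -.2325 .104 32
```

```text
time: 4.32
tool_pos: [0.5166, -0.2328, 0.105]
orientation: [-179.9, 0.1, 32.0]
ft_force: [-0.0, 0.5, 0.5]
grip_width: 0.085
tool shift cm [-0.0778 -0.0817  0.0995] twist -0.0006982845159658746
{'time': 4.325, 'tool_pos': array([ 0.5166, -0.2328,  0.105 ]), 'orientation': array([-179.9154,    0.0584,   31.96  ]), 'ft_force': array([-0.0364,  0.489 ,  0.4513]), 'torque': array([ 0.0131, -0.0316, -0.0105]), 'grip_width': 0.08497240856928645, 'joint_pos': array([-24.2561,  30.3987,  -6.5521,  53.152 ,  -0.0015, 123.7839])}
```

```bash
python3 -m jog '[[-0.05,-0.05,0,0,0.15],[0,0,0,0,0.3],[0,0,0,0,0.45],[0,0,0,0,0.7],[0,0,0,0,1],[0,0,0,0,1],[0,0,0,0,1],[0,0,0,0,1]]' 60;  python3 st.py .5155 -.2325 .104 32
```

```text
time: 5.32
tool_pos: [0.5169, -0.233, 0.1066]
orientation: [179.9, -0.1, 32.0]
ft_force: [-0.3, 1.3, 5.2]
grip_width: 0.051
tool shift cm [-0.0937 -0.1201  0.2602] twist -0.0006385662350328891
{'time': 5.325, 'tool_pos': array([ 0.5169, -0.233 ,  0.1066]), 'orientation': array([179.9329,  -0.0559,  31.9634]), 'ft_force': array([-0.2675,  1.3113,  5.1976]), 'torque': array([ 0.1258, -0.0284, -0.0029]), 'grip_width': 0.05102092513014548, 'joint_pos': array([-24.2687,  30.2236,  -6.5747,  53.1149,   0.0091, 123.768 ])}
```

```bash
python3 -m jog '[[0,0,-1,0,1],[0,0,-2,0,1],[0,0,-3,0,1],[0,0,-3,0,1],[0,0,-2.5,0,1],[0,0,0,0,1]]' 60;  python3 st.py .5595 -.0475 .215 51.7
python3 - <<'E'
from h import *
p=cams.get_image("side"); x,y=(230,40)
cv2.imwrite(f"pics/f_side.png",cv2.resize(p["img"][y:y+150,x:x+150],None,fx=4,fy=4,interpolation=cv2.INTER_CUBIC))
E
```

```text
time: 6.08
tool_pos: [0.5171, -0.2333, 0.2225]
orientation: [179.8, -0.1, 32.0]
ft_force: [1.5, -0.4, -2.6]
grip_width: 0.0514
tool shift cm [ 13.4309 -13.5179   0.7469] twist -0.3446755861535107
{'time': 6.075, 'tool_pos': array([ 0.5171, -0.2333,  0.2225]), 'orientation': array([179.8436,  -0.0941,  31.9515]), 'ft_force': array([ 1.495 , -0.4443, -2.6143]), 'torque': array([-0.0124,  0.0103, -0.0233]), 'grip_width': 0.05139537426837628, 'joint_pos': array([-24.2786,  23.8559,   2.1868,  68.1486,  -0.0088, 123.77  ])}
```

View pics/f_side.png

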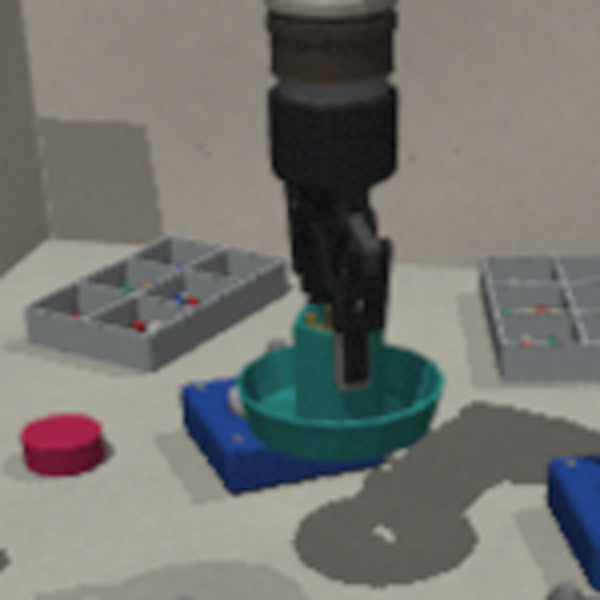

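```bash
python3 -m jog '[[0,0,0,-0.115,1],[0,0,0,-0.115,1],[0,0,0,-0.115,1],[2.5,-1.19,0,0,1],[3,-1.43,0,0,1],[3,-1.43,0,0,1],[3,-1.43,0,0,1],[3,-1.43,0,0,1]]' 60; python3 -m jog '[[2.7,-1.28,0,0,1],[0,0,0,0,1],[0,0,0,0,1]]'; python3 st.py .5595 -.0475 .215 51.7
python3 - <<'E'
from h import *
import pickle
o={}
for c in("side","top"):
    ps=[cams.get_image(c) for _ in range(4)]
    m=np.mean([q["img"].astype(float) for q in ps],0)
    p=dict(ps[0]);p["img"]=m.astype(np.float32);o[c]=p
    x,y=(220,110) if c=="side" else (270,110)
    cv2.imwrite(f"pics/g_{c}.png",cv2.resize(m[y:y+120,x:x+120].astype(np.uint8),None,fx=5,fy=5,interpolation=cv2.INTER_CUBIC))
pickle.dump(o,open("avg2.pkl","wb"))
E
```

```text
time: 7.12
tool_pos: [0.5508, -0.0751, 0.2184]
orientation: [-179.8, 0.1, 51.7]
ft_force: [0.5, 0.4, -3.9]
grip_width: 0.0514
time: 7.5
tool_pos: [0.5577, -0.0473, 0.2193]
orientation: [-179.9, 0.1, 51.7]
ft_force: [0.4, -1.1, -2.6]
grip_width: 0.0513
tool shift cm [0.0923 0.1515 0.4283] twist 0.0005690372442570535
{'time': 7.5, 'tool_pos': array([ 0.5577, -0.0473,  0.2193]), 'orientation': array([-179.8623,    0.1294,   51.7326]), 'ft_force': array([ 0.3522, -1.1037, -2.6292]), 'torque': array([ 0.0055, -0.0148, -0.0648]), 'grip_width': 0.05131081739566557, 'joint_pos': array([ -4.8329,  23.403 ,   0.99  ,  67.7732,  -0.0321, 123.4347])}
```

View pics/g_side.png

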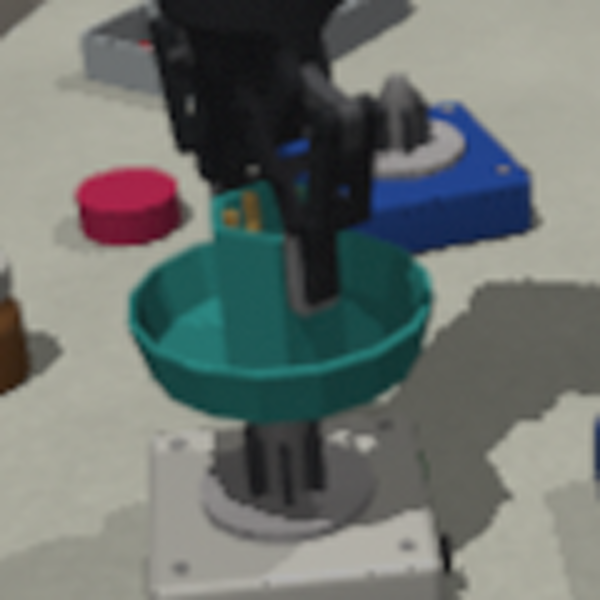

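View pics/g_top.png

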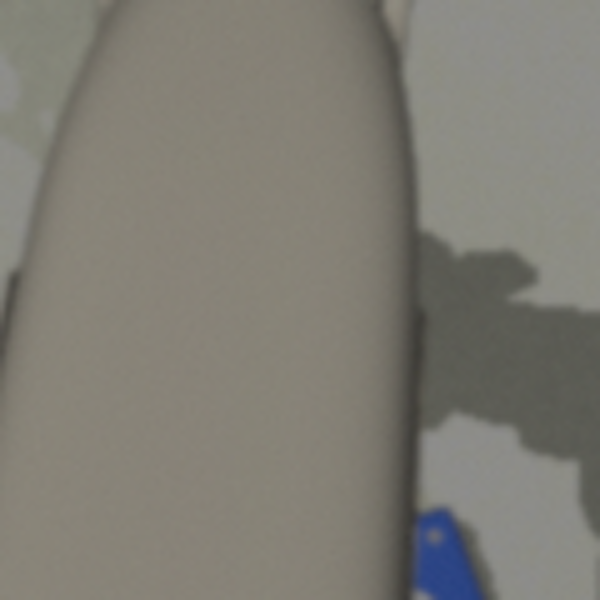

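```bash
python3 - <<'E'
from h import *
import pickle
S=pickle.load(open("avg2.pkl","rb"))["side"]
np.set_printoptions(precision=2,suppress=True)
def circ(x,y,z,r):
    return np.array([proj(S,[x+r*np.cos(a),y+r*np.sin(a),z]) for a in np.arange(0,6.283,.02)])
def ext(c): return c.min(0),c.max(0)
print("rim model at TCP",ext(circ(.5577,-.0473,.2193-.1066+.03,.066)),"bottom z",proj(S,[.5577,-.0473,.1127]))
print("flange model",ext(circ(.5595,-.0475,.046,.04)))
im=np.clip(S["img"],0,255).astype(np.uint8)
V=im[110:230,220:340].copy();V=cv2.resize(V,None,fx=5,fy=5,interpolation=cv2.INTER_CUBIC)
def dr(c,col):
    q=((c-[220,110]+.5)*5-.5); cv2.polylines(V,[np.round(q*8).astype(np.int32)],True,col,1,cv2.LINE_AA,3)
b=[.5577-.0006,-.0473-.0007]
z=.1127
dr(circ(*b,z+.03,.066),(0,0,255))
hx=lambda x,y,zz,yaw:np.array([proj(S,[x+.052/3**.5*np.cos(yaw+np.pi/6+k*np.pi/3),y+.052/3**.5*np.sin(yaw+np.pi/6+k*np.pi/3),zz]) for k in range(6)])
dr(hx(*b,z+.072,np.radians(21.7)),(0,255,255))
dr(circ(.5595,-.0475,.046,.04),(255,0,255))
for k in range(6):
    a=np.radians(51.6+60*k)
    for zz in(.046,.075):
        q=((proj(S,[.5595+.019*np.cos(a),-.0475+.019*np.sin(a),zz])-[220,110]+.5)*5-.5).astype(int);cv2.circle(V,tuple(int(v) for v in q),3,(0,255,0),1)
cv2.imwrite("pics/h.png",V)
E
```

```text
rim model at TCP (array([244.63, 155.57]), array([305.98, 185.45])) bottom z [276.55 181.41]
flange model (array([260.56, 196.61]), array([295.36, 216.33]))
```

View pics/h.png

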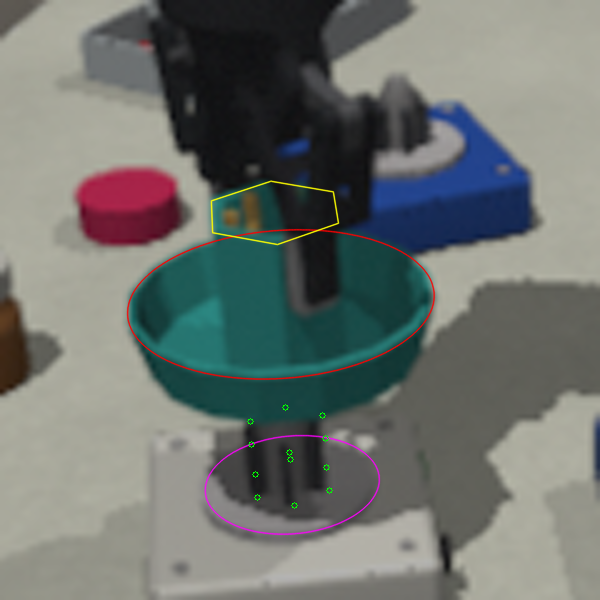

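```bash
python3 -m jog '[[0.09,0.35,0,0,1],[0,0,0,0,1],[0,0,0.8,0,1],[0,0,0.8,0,1],[0,0,0.8,0,1],[0,0,0.6,0,1],[0,0,0,0,1]]' 80; python3 st.py .561 -.0487 .186 51.7
python3 - <<'E'
from h import *
p=cams.get_image("side");x,y=(220,110)
cv2.imwrite(f"pics/i.png",cv2.resize(p["img"][y:y+120,x:x+120],None,fx=5,fy=5,interpolation=cv2.INTER_CUBIC))
E
```

```text
time: 8.78
tool_pos: [0.5615, -0.0485, 0.1901]
orientation: [-179.9, 0.1, 51.7]
ft_force: [0.3, -0.6, -4.1]
grip_width: 0.0513
tool shift cm [-0.0468 -0.0267  0.4072] twist 0.00046799059835134216
{'time': 8.775, 'tool_pos': array([ 0.5615, -0.0485,  0.1901]), 'orientation': array([-179.9212,    0.0511,   51.7268]), 'ft_force': array([ 0.3034, -0.5582, -4.0531]), 'torque': array([ 0.0085, -0.0044, -0.0061]), 'grip_width': 0.051306973773716444, 'joint_pos': array([ -4.9368,  25.0882,  -1.0249,  63.9809,   0.0007, 123.3364])}
```

View pics/i.png

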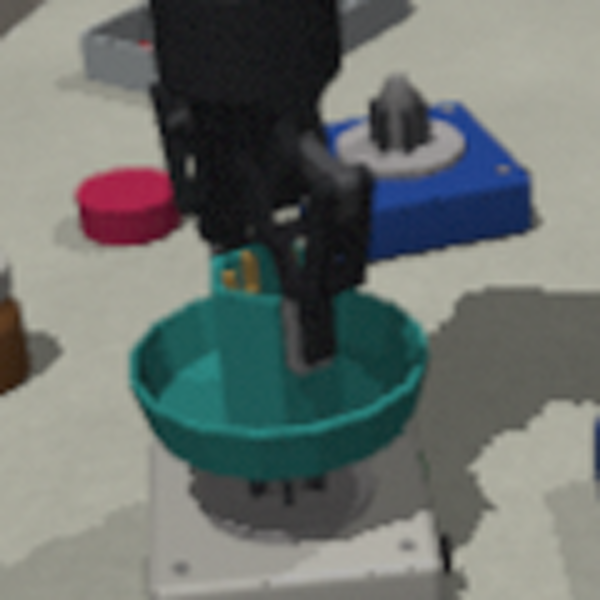

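```bash
python3 -m jog '[[0,0,0.4,0.03,1],[0,0,0.4,-0.06,1],[0,0,0.3,0.06,1],[0,0,0.3,-0.03,1],[0,0,0,0,1]]' 80; python3 st.py .561 -.0487 .1526 51.7
```

```text
time: 9.45
tool_pos: [0.5618, -0.0486, 0.1767]
orientation: [-180.0, 0.0, 51.8]
ft_force: [-1.2, 0.5, -2.3]
grip_width: 0.0512
tool shift cm [-0.0633 -0.0566  2.4095] twist 0.0012531662380129704
{'time': 9.45, 'tool_pos': array([ 0.5618, -0.0486,  0.1767]), 'orientation': array([-179.9815,    0.0108,   51.7718]), 'ft_force': array([-1.2145,  0.5113, -2.2555]), 'torque': array([ 0.0078, -0.028 ,  0.0419]), 'grip_width': 0.051188280452662945, 'joint_pos': array([ -4.9395,  25.7567,  -2.1298,  62.135 ,   0.0011, 123.2887])}
```

```bash
python3 -m jog '[[0,0,0.4,0.04,1],[0,0,0.4,-0.08,1],[0,0,0.3,0.08,1],[0,0,0.3,-0.04,1],[0,0,0,0,1]]' 80; python3 st.py .561 -.0487 .1526 51.7
```

```text
time: 10.07
tool_pos: [0.5619, -0.0485, 0.1628]
orientation: [-180.0, 0.0, 51.7]
ft_force: [-0.6, 0.4, -3.1]
grip_width: 0.0508
tool shift cm [-0.0669 -0.0604  1.0231] twist 0.0002959440704289884
{'time': 10.075, 'tool_pos': array([ 0.5619, -0.0485,  0.1628]), 'orientation': array([-179.9881,    0.0098,   51.717 ]), 'ft_force': array([-0.5658,  0.407 , -3.0601]), 'torque': array([-0.0389,  0.0365,  0.011 ]), 'grip_width': 0.05083137200762691, 'joint_pos': array([ -4.9376,  26.5053,  -3.2025,  60.3076,  -0.0016, 123.3454])}
```

```bash
python3 -m jog '[[0,0,0.3,0.04,1],[0,0,0.3,-0.08,1],[0,0,0.2,0.08,1],[0,0,0.1,-0.04,1],[0,0,0,0,1]]' 80; python3 st.py .561 -.0487 .1526 51.7; python3 -m jog '[[0,0,0.15,0.03,1],[0,0,0.15,-0.03,1],[0,0,0,0,1]]' 80; python3 st.py .561 -.0487 .1526 51.7
python3 - <<'E'
from h import *
p=cams.get_image("side");x,y=(220,110)
cv2.imwrite(f"pics/j.png",cv2.resize(p["img"][y:y+120,x:x+120],None,fx=5,fy=5,interpolation=cv2.INTER_CUBIC))
E
```

```text
time: 10.7
tool_pos: [0.5621, -0.0486, 0.1541]
orientation: [180.0, -0.0, 51.7]
ft_force: [-0.8, 0.4, -2.5]
grip_width: 0.0509
tool shift cm [-0.0763 -0.0768  0.1495] twist -0.0002975431824199237
{'time': 10.7, 'tool_pos': array([ 0.5621, -0.0486,  0.1541]), 'orientation': array([179.9857,  -0.0087,  51.683 ]), 'ft_force': array([-0.7751,  0.3524, -2.5171]), 'torque': array([ 0.0273, -0.0016,  0.0022]), 'grip_width': 0.05086733752164783, 'joint_pos': array([ -4.9393,  26.9996,  -3.8507,  59.133 ,  -0.0006, 123.3778])}
time: 11.08
tool_pos: [0.5628, -0.0486, 0.1527]
orientation: [179.9, -0.1, 51.7]
ft_force: [-0.6, 1.1, 5.4]
grip_width: 0.0513
tool shift cm [-0.119  -0.1409  0.008 ] twist 0.0008565101128694685
{'time': 11.075, 'tool_pos': array([ 0.5628, -0.0486,  0.1527]), 'orientation': array([179.8534,  -0.0956,  51.7491]), 'ft_force': array([-0.648 ,  1.1336,  5.3602]), 'torque': array([0.0306, 0.3097, 0.0653]), 'grip_width': 0.051314325477050914, 'joint_pos': array([ -4.9386,  27.0664,  -3.9785,  58.7801,  -0.0006, 123.3124])}
```

View pics/j.png

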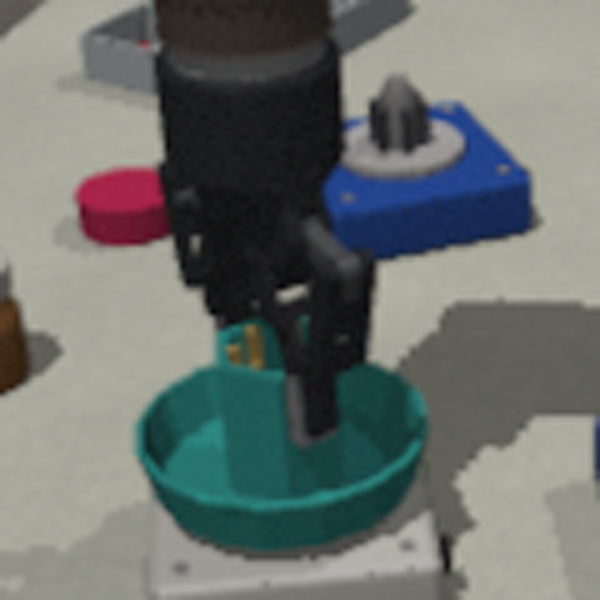

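```bash
python3 -m jog '[[0,0,0.08,0.05,1],[0,0,0.05,-0.1,1],[0,0,0,0.05,1],[0,0,0,0,1]]' 80; python3 st.py .561 -.0487 .1526 51.7; python3 -m jog '[[0,0,-0.1,0,1],[0,0,0,0,0.5],[0,0,0,0,0.3],[0,0,0,0,0],[0,0,0,0,0],[0,0,0,0,0]]' ; python3 st.py .561 -.0487 .1526 51.7
```

```text
time: 11.62
tool_pos: [0.5634, -0.0487, 0.1526]
orientation: [179.8, -0.2, 51.7]
ft_force: [-2.1, 0.6, 10.7]
grip_width: 0.0509
tool shift cm [-0.1486 -0.1835 -0.0005] twist -0.00024160376349180446
{'time': 11.625, 'tool_pos': array([ 0.5634, -0.0487,  0.1526]), 'orientation': array([179.7652,  -0.1608,  51.6862]), 'ft_force': array([-2.0884,  0.6486, 10.7141]), 'torque': array([ 0.1395,  0.6797, -0.3102]), 'grip_width': 0.05092017714628165, 'joint_pos': array([ -4.9399,  27.0598,  -4.0044,  58.6512,   0.0051, 123.3743])}
time: 12.38
tool_pos: [0.5618, -0.0486, 0.1503]
orientation: [-180.0, 0.0, 51.7]
ft_force: [-0.3, 0.0, -0.4]
grip_width: 0.0854
tool shift cm [-0.062  -0.059  -0.2263] twist 0.00040836763370455387
{'time': 12.375, 'tool_pos': array([ 0.5618, -0.0486,  0.1503]), 'orientation': array([-179.9781,    0.0166,   51.7234]), 'ft_force': array([-0.278 ,  0.0476, -0.4074]), 'torque': array([0.0295, 0.0376, 0.0472]), 'grip_width': 0.08540427294143171, 'joint_pos': array([ -4.9409,  27.2204,  -4.1181,  58.6888,  -0.0019, 123.3358])}
```

Released without force; retreat straight up, then aside to clear the top view.

```bash
python3 -m jog '[[0,0,-1,0,0],[0,0,-2,0,0],[0,0,-4,0,0],[0,0,-4,0,0],[0,0,-3,0,0],[-4,2,0,0,0],[-4,3,0,0,0],[-4,3,0,0,0]]'; python3 -m jog '[[-4,3,0,0,0],[-4,3,0,0,0],[-4,3,0,0,0],[-3,3,0,0,0],[0,0,0,0,0],[0,0,0,0,0]]'
python3 - <<'E'
from h import *
o=[]
for c in("side","top"):
    p=cams.get_image(c);x,y=(225,150) if c=="side" else (275,110)
    cv2.imwrite(f"pics/k_{c}_full.png",p["img"])
    V=cv2.resize(p["img"][y:y+100,x:x+100],None,fx=4,fy=4,interpolation=cv2.INTER_CUBIC)
    for cx,cy in((.5612,-.0490),):
        for z,r,col in((.076,.066,(0,0,255)),(.118,.03,(0,255,255))):
            n=np.arange(0,6.283,.05) if r>.05 else np.radians(21.7+30+60*np.arange(6))
            q=np.array([proj(p,[cx+r*np.cos(a),cy+r*np.sin(a),z]) for a in n])
            cv2.polylines(V,[np.round(((q-[x,y]+.5)*4-.5)*8).astype(np.int32)],True,col,1,cv2.LINE_AA,3)
    o.append(V)
    for r in nets.place_of(p,"bowl_hub"): print(c,r["conf"],atz(p,r["uv"],.098))
    for r in nets.place_of(p,"plain_hub"): print(c,"plain",r["conf"],atz(p,r["uv"],.052))
cv2.imwrite("pics/k.png",np.hstack(o))
E
```

```text
time: 13.38
tool_pos: [0.5504, -0.1934, 0.2918]
orientation: [179.9, -0.0, 51.8]
ft_force: [1.0, -0.4, -0.3]
grip_width: 0.0853
time: 14.12
tool_pos: [0.5516, -0.3841, 0.2907]
orientation: [-180.0, -0.0, 51.7]
ft_force: [0.5, 0.3, -0.7]
grip_width: 0.0856
side 0.71 [ 0.56675099 -0.05616218  0.098     ]
side plain 0.69 [0.43485239 0.22516488 0.052     ]
top 0.57 [ 0.56095581 -0.05237252  0.098     ]
top plain 0.74 [0.42565806 0.22847927 0.052     ]
```

View pics/k.png

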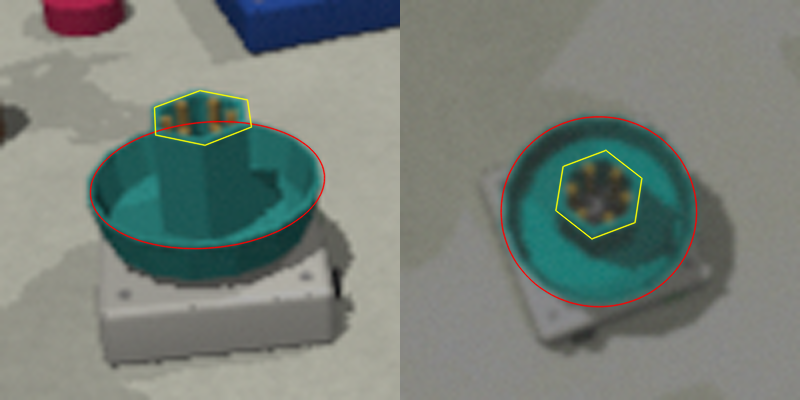

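```bash
python3 -c "
from bench import env
print(env.get_obs()['time'],env.hand_in())"
```

```text
the job is handed in; nothing more can be done
14.425 None
```

I fitted the turquoise bowl onto the white drive unit's toothed shaft and handed the job in at 14.4 s. I gripped its hub across two flats, turned it about 20° to line up the teeth, and pushed it down while rocking it to and fro. I let go only once it was on the flange.

- **Seating:** With the bowl still held, the gripper stopped 46 mm above its grasp height on the table, which is the flange height. About 11 N of upward force showed it was in contact.
- **After release:** In both cameras, the rim and hub outlines matched a level, seated bowl with the right tooth alignment to within about a pixel. The gripper is clear and touching nothing.
- **Other items:** The coral bowl and the blue units were not touched.
- **Disagreements:** The trained networks' hub points were up to about 15 mm off the outline fits on the turquoise bowl before the grasp. After seating they were 3 to 9 mm off. I relied on the fits of the teeth and outlines instead. The two cameras also differed by about 3 to 4 mm on the flange position, so I aimed between them.

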